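Take the two stacks of containers apart and put each in its own place

TASK

Someone has stacked the containers on the bench. Take both stacks apart from the top, one thing at a time, and set each down gently and upright in the middle of its own place: the red jar on the large round cork mat, the small white jar on the small round cork mat, the clear glass jar in the large round dish, the amber phial in the square tray and the little black-capped vial in the small round dish. Tip nothing over.

Things in the scene. Friction and masses are not known exactly. Their poses are not given: they have to be found in the camera images.
- red_jar: Tall red jar with a dark red lid, round, 68 mm across (lid 63), 103 mm tall, straight up to 74 mm, then the lid from 81 mm up; grasp it about 70 to 80 mm up; starts at the foot of the three-high stack. Origin: centre of the underside; z up.
- white_jar: Small closed white plastic jar with a ribbed lid, round, 40 mm across the lid, 57 mm tall; starts on the red jar. Origin: centre of the underside; z up.
- vial: Small glass sample vial with a black cap, round, 22 mm across, 45 mm tall (grasp it below 38 mm); starts on the white jar. Origin: centre of the underside; z up.
- glass_jar: Clear glass jar with a white lid, round, 64 mm across (lid 60), 68 mm tall; starts at the foot of the two-high stack. Origin: centre of the underside; z up.
- phial: Amber glass phial with a black screw cap, round, 44 mm across the body, 91 mm tall; grasp it round the body below 45 mm; starts on the glass jar. Origin: centre of the underside; z up.
- large_mat: Large flat round cork mat, 100 mm across, 6 mm thick; a place: the red jar stands on its top. Fixed to the bench. Origin: centre of the underside; z up.
- small_mat: Small flat round cork mat, 62 mm across, 6 mm thick; a place: the white jar stands on its top. Fixed to the bench. Origin: centre of the underside; z up.
- large_dish: Large round shallow white dish, 95 mm across, 87 mm inside, rim 8 mm high, floor 3 mm thick; a place: for the glass jar. Fixed to the bench. Origin: centre of the underside; z up.
- small_dish: Small round shallow white dish, 54 mm across, 46 mm inside, rim 7 mm high, floor 3 mm thick; a place: for the vial. Fixed to the bench. Origin: centre of the underside; z up.
- square_tray: Square shallow aluminium tray, 84 x 84 mm, 74 mm inside, rim 9 mm high, floor 5 mm thick; a place: for the amber phial. Its x and y axes run along its sides. Fixed to the bench. Origin: centre of the underside; z up.
Not all that is in view belongs to the job. What is shaped like the large_mat but blue or pink is not meant.

How it is judged (in metres and radians):
At the end, for the whole second after the job is handed in: Each thing is released, at rest, upright within 4.5 degrees, seated within 4 mm and centred on its place within: red jar 14, white jar 11, glass jar 15, phial 22, vial 15 mm (horizontal distance between red_jar and large_mat below 0.014 m and z of red_jar in the frame of large_mat between 0.002 and 0.01 m and angle between each of red_jar, glass_jar, white_jar, phial, vial's own z axis and vertical below 0.08 rad and linear speed of each of red_jar, glass_jar, white_jar, phial, vial below 0.02 m/s and horizontal distance between glass_jar and large_dish below 0.015 m and z of glass_jar in the frame of large_dish between -0.001 and 0.007 m and horizontal distance between white_jar and small_mat below 0.011 m and z of white_jar in the frame of small_mat between 0.002 and 0.01 m and horizontal distance between phial and square_tray below 0.022 m and z of phial in the frame of square_tray between 0.001 and 0.009 m and horizontal distance between vial and small_dish below 0.015 m and z of vial in the frame of small_dish between -0.001 and 0.007 m); the robot touches nothing.
It fails at once if a thing is moved away with another still standing on it ((distance of red_jar from where it was at the start of the episode above 0.04 m and horizontal distance between white_jar and red_jar below 0.03 m and z of white_jar in the frame of red_jar between 0.093 and 0.113 m) or (distance of white_jar from where it was at the start of the episode above 0.04 m and horizontal distance between vial and white_jar below 0.03 m and z of vial in the frame of white_jar between 0.047 and 0.067 m) or (distance of glass_jar from where it was at the start of the episode above 0.04 m and horizontal distance between phial and glass_jar below 0.03 m and z of phial in the frame of glass_jar between 0.058 and 0.078 m)).
It fails at once if a thing is slammed down on its place (over 45 N) (contact force between red_jar and large_mat above 45 N or contact force between glass_jar and large_dish above 45 N or contact force between white_jar and small_mat above 45 N or contact force between phial and square_tray above 45 N or contact force between vial and small_dish above 45 N).
It fails at once if a thing is laid or knocked over (tilted by more than 45 degrees) (angle between any of red_jar, glass_jar, white_jar, phial, vial's own z axis and vertical above 0.785 rad).
It also fails if it takes over 131 s, if anything falls off the work surface, if the arm or the gripper's body presses on something with over 40 N, if the wrist force passes 120 N, or if a joint passes its speed limit or range.

ROBOT

A 6-joint arm with a two-finger parallel gripper is mounted at the origin on a cart in front of the work surface, level with it; the furniture and walls round the work are solid. World frame = base frame: x ahead of the robot, y to its left, z up, the work surface at z = 0. Lengths are in mm, angles in rad, forces in N, time in s.
With the tool pointing down it reaches from about 275 to 750 mm from the base axis. Payload 10.2 kg.
Tool frame: the origin (TCP) lies at the very end of the fingers, on their centre line; the grasp point (between the pads) lies 19 mm behind it; z points along the fingers, y is the line along which they close (so a half turn about z gives the same grasp; the last joint's range is limited). The gripper opens to 85 mm and grips with 20 to 120 N. Pads are 22 mm wide; open, the fingers measure 114 mm over their backs; the gripper's body (76 mm by 85 mm) begins 54 mm behind the grasp point. The pads swing forward as they close: fully open they stand 13 mm farther back than shut.
Start: joints at [-1.479, 0.313, 1.498, -0, 1.331, -0.223], TCP at [162.541, -499.211, 192.494] pointing down, gripper open.
Joint ranges: [-2.94, 2.94], [-0.97, 2.17], [0.19, 2.56], [-1.23, 4.37], [0.02, 3.11], [-2.88, 2.88]. Speed limits (rad/s): [2.39, 2.39, 3.01, 3.14, 3.14, 3.14].

INTERFACE

Orientations are given as a unit quaternion [w, x, y, z].
In Python, from rig import * gives the robot as it stands. The module is installed in compiled form; this text tells all that it offers.
- The arm moves only by the shell command python3 -m crank 'ROWS' [FORCE]. ROWS is JSON, a list that holds one entry, the list of rows, each a list of 7 numbers: the shift along the tool's x, y, z in units of 25 mm (1.0 is 25 mm), then the turn, a rotation vector about the tool's x, y, z in units of 8 degrees (1.0 is 8 degrees), then the finger opening in mm, from 0 to 85.4. A call has exactly 8 rows; each row shifts and turns the commanded pose from where the row before left it, along the tool's axes as they then stand; what a row does not reach is not made up. A row lasts 1/10 s, in which the tool goes at most 50 mm and 8.59 degrees, less where a joint would pass 70% of its speed; a pose out of reach is approached as far as the arm can. A call is refused whole if a number of a shift passes 1 or a number of a turn 1, either way. A call with a gripper value outside its range is refused whole. The fingers move at their own pace and stop on an object; FORCE is the grip in N (left out, the last holds). Time passes only in rows, so rows that do not move let the fingers close, or fill a call up. It gives the time, the measured TCP pose, the force, the opening and the grip force at its end, in the units of the state.
- sense(): the state, without advancing time (a new reading comes with each control period).
- capture(name): name is "scene" or "top" or "wrist"; returns the picture (400x640x3 uint8, blue, green, red); there is no depth.
- camera_model(name): a dict with "fx", "fy", "cx", "cy" (pixels), "world_from_camera" (4x4, takes a point from camera to world coordinates); the wrist camera has in their place "T_tool_cam" (4x4, takes a point from camera to tool coordinates, whose origin is the TCP and whose axes are the flange's). Camera axes: x right, y up, looking along -z (the intrinsics and any distortion apply to the point x, -y, -z); pixel columns grow to the right and rows downward; lengths in mm; the calibration is good to about 2 mm. A picture is of the moment at which its call begins: read the wrist's pose just before it. camera_model takes no time and is no camera call.
- finish_job(): hands the job in; it is judged then, once.
The state is a dict: "time_s": time; "joints": joint angles; "dq": joint speeds; "tau": joint torques, N m; "eef_pos": TCP position; "ee_rot": TCP orientation; "force": force on the tool from outside, world axes, zero at the start; "wrist_torque": the same for the moment, N m; "grip_width": opening from 0.0 (shut) to 1.0 (fully open); "grip_force": force on a finger pad.
Only numpy, scipy, OpenCV 4.12 (cv2) and the standard library are available. Lean on these libraries where they do the work, as an engineer would, in place of code of your own. Each camera call takes 0.05 s, during which the arm holds its last target. There are 200 camera calls.

## Working session

There is one attempt and no reset: what is moved stays moved. The work goes in short steps, Python scripts to look and compute and a shell command to move; the robot and the scene stay as the last step left them, time stands still between calls to the robot, and variables do not carry over. Pictures are saved under pics/ and viewed, at most 14 in all, crops included, and the job is handed in when it is done.

```bash
mkdir -p pics; python3 - <<'E'
from rig import *
import cv2
s=sense();print(s)
for n in("scene","top"):
    cv2.imwrite(f"pics/{n}0.png",capture(n))
for n in("scene","top","wrist"):print(n,camera_model(n))
E
```

```text
{'time_s': 0.0, 'joints': array([-1.47938031e+00,  3.13407867e-01,  1.49842832e+00,  1.26208912e-05,
        1.33099078e+00, -2.23408856e-01]), 'dq': array([-0.00106322,  0.00168434, -0.00047295, -0.00168718, -0.00124202,
        0.00068126]), 'tau': array([ 4.09718472e-03, -4.12261999e+01, -2.59739292e+01,  4.84710802e-05,
        4.09110085e-03,  1.68258043e-05]), 'eef_pos': array([ 162.52581365, -498.89583229,  191.95995927]), 'ee_rot': array([-6.15411290e-04,  9.87636271e-01,  1.56761651e-01,  4.68163227e-05]), 'force': array([ 0.15411238, -0.15828197,  0.10743415]), 'wrist_torque': array([ 0.0271367 ,  0.09352638, -0.01668111]), 'grip_force': 0.0, 'grip_width': 1.002779859242876}
scene {'fx': 427.54598932316014, 'fy': 427.54598932316014, 'cx': 323.1300021165265, 'cy': 198.04455320646844, 'world_from_camera': array([[-9.01000670e-01,  2.29684354e-01, -3.68025666e-01,
         7.09398225e+01],
       [-4.33168873e-01, -4.29940219e-01,  7.92159161e-01,
         1.33511663e+03],
       [ 2.37175296e-02,  8.73153197e-01,  4.86868538e-01,
         8.25993203e+02],
       [ 0.00000000e
[... 298 characters left out ...]
e-01, -2.40537889e-02,  1.32736843e-02,
         2.15534770e+02],
       [ 1.11957174e-02,  8.45531848e-02,  9.96356068e-01,
         1.84272735e+03],
       [ 0.00000000e+00,  0.00000000e+00,  0.00000000e+00,
         1.00000000e+00]])}
wrist {'fx': 305.8391479794282, 'fy': 305.8391479794282, 'cx': 322.9644324230799, 'cy': 194.4635690854757, 'T_tool_cam': array([[-3.60374907e-04,  9.61989333e-01,  2.73086786e-01,
         6.92711868e+01],
       [ 9.99999837e-01,  4.67356413e-04, -3.26698470e-04,
         3.88332219e-01],
       [-4.41909304e-04,  2.73086624e-01, -9.61989345e-01,
        -1.82368585e+02],
       [ 0.00000000e+00,  0.00000000e+00,  0.00000000e+00,
         1.00000000e+00]])}
```

View pics/scene0.png

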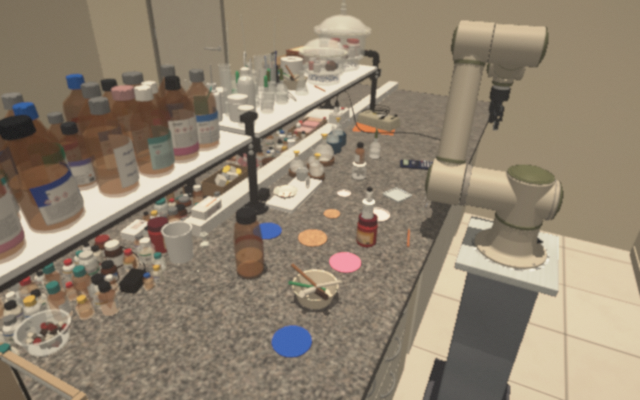

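View pics/top0.png

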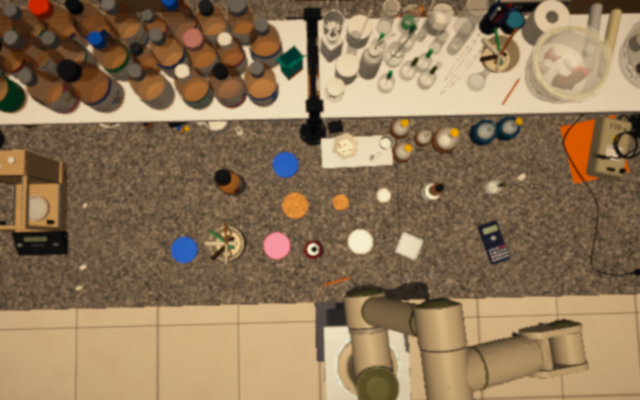

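The scene shows the three-high stack near (368,220) and the two-high stack near (359,165). In the top view the red stack is at (313,250), the amber stack at (433,191), the mats at (295,205) and (341,202), the dishes at (360,241) and (384,195), and the tray at (409,245). I'll enlarge both.

```bash
python3 - <<'E'
import cv2
t=cv2.imread("pics/top0.png");s=cv2.imread("pics/scene0.png")
cv2.imwrite("pics/topc.png",cv2.resize(t[170:270,270:460],None,fx=4.2,fy=4.2,interpolation=cv2.INTER_CUBIC)[:, :798])
cv2.imwrite("pics/scc.png",cv2.resize(s[135:260,300:430],None,fx=4.6,fy=4.6,interpolation=cv2.INTER_CUBIC))
E
```

```text
(no output)
```

View pics/topc.png

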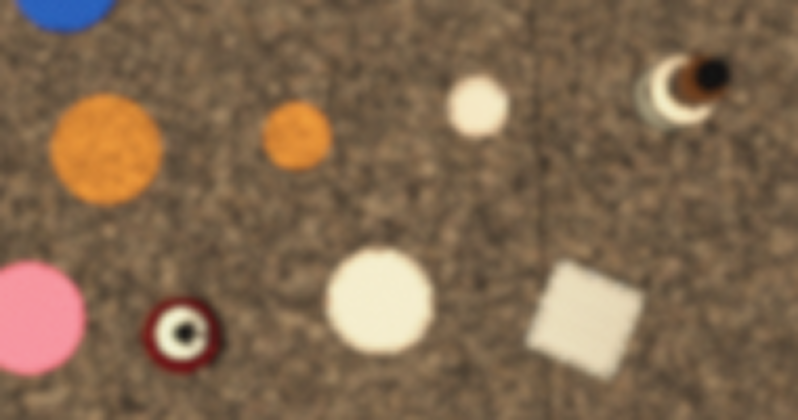

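View pics/scc.png

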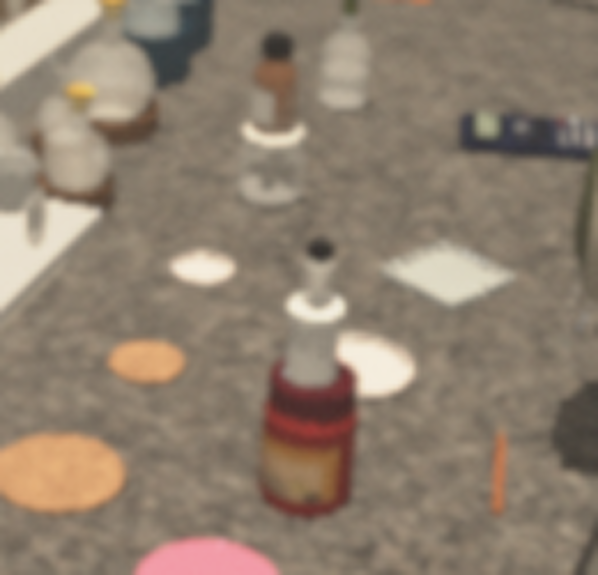

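In the crops (top at 4.2x, offset (270,170); scene at 4.6x, offset (300,135)) all five places, the lids and the caps are clear. I'll back-project them and cross-check top against scene.

```bash
cat > h.py <<'E'
import numpy as np
from rig import *
from scipy.spatial.transform import Rotation as R
def ray(M,T,u,v,z):
    d=np.array([(u-M["cx"])/M["fx"],-(v-M["cy"])/M["fy"],-1.]);d=T[:3,:3]@d;o=T[:3,3]
    return (o+d*(z-o[2])/d[2])[:2].round(1)
def at(n,u,v,z):
    M=camera_model(n);return ray(M,M["world_from_camera"],u,v,z)
def toolT():
    s=sense();T=np.eye(4);T[:3,:3]=R.from_quat(s["ee_rot"],scalar_first=True).as_matrix();T[:3,3]=s["eef_pos"];return T
E
python3 - <<'E'
from h import *
top=dict(lmat=(106,150,6),smat=(297,135,6),sdish=(478,106,7),ldish=(380,301,8),tray=(585,320,9),redlid=(181,335,103),white=(182,332,160),vial=(185,332,205),phial=(711,74,159),glasslid=(683,90,68))
sc=dict(lmat=(60,472,6),smat=(146,361,6),sdish=(203,267,7),ldish=(372,363,8),tray=(449,272,9),white=(316,305,160),vial=(320,245,205),phial=(278,42,159),glasslid=(273,130,68))
for k,(u,v,z) in top.items():
    a=at("top",270+(u+.5)/4.2-.5,170+(v+.5)/4.2-.5,z)
    b=at("scene",300+(sc[k][0]+.5)/4.6-.5,135+(sc[k][1]+.5)/4.6-.5,z) if k in sc else None
    print(k,a,b,np.hypot(*a).round())
T=toolT();print(T.round(3)); s=sense();print(np.degrees(np.arctan2(T[1,0],T[0,0])))
E
```

```text
lmat [610.  256.6] [604.3 262.7] 662.0
smat [619.5  81.8] [614.2  89.8] 625.0
sdish [642.1 -84.9] [635.9 -76.9] 648.0
ldish [466.3  11.1] [450.1  10.1] 466.0
tray [ 444.5 -174.4] [ 440.2 -167.2] 477.0
redlid [441.3 193.6] None 482.0
white [444.4 193.5] [439.5 200.7] 485.0
vial [444.7 191.6] [441.3 197.7] 484.0
phial [ 649.4 -257.6] [ 640.7 -242.1] 699.0
glasslid [ 646.  -257.6] [ 642.4 -250.1] 695.0
[[ 9.51000e-01  3.10000e-01 -0.00000e+00  1.62529e+02]
 [ 3.10000e-01 -9.51000e-01  1.00000e-03 -4.98918e+02]
 [ 0.00000e+00 -1.00000e-03 -1.00000e+00  1.92014e+02]
 [ 0.00000e+00  0.00000e+00  0.00000e+00  1.00000e+00]]
18.037794331885074
```

```bash
python3 -m crank '[[[0,0,-1,0,0,0.75,85],[0,0,-1,0,0,0.75,85],[0,0,-1,0,0,0.75,85],[0.5,-1,-0.3,0,0,0,85],[0.5,-1,-0.3,0,0,0,85],[0.5,-1,-0.3,0,0,0,85],[0.5,-1,-0.3,0,0,0,85],[0.5,-1,-0.3,0,0,0,85]]]'
python3 -m crank '[[[0.5,-1,-0.3,0,0,0,85],[0.5,-1,-0.3,0,0,0,85],[0.5,-1,0,0,0,0,85],[0.5,-1,0,0,0,0,85],[0.5,-1,0,0,0,0,85],[0.5,-1,0,0,0,0,85],[0.5,-1,0,0,0,0,85],[0.5,-1,0,0,0,0,85]]]'
python3 -m crank '[[[0.5,-1,0,0,0,0,85],[0.5,-1,0,0,0,0,85],[0.5,-1,0,0,0,0,85],[0.5,-1,0,0,0,0,85],[0.5,-1,0,0,0,0,85],[0.5,-1,0,0,0,0,85],[0.5,-1,0,0,0,0,85],[0,0,0,0,0,0,85]]]'
python3 - <<'E'
from h import *
import cv2
print(toolT().round(3),sense()["joints"])
im=capture("wrist");cv2.imwrite("pics/w0.png",im)
cv2.imwrite("pics/w0b.png",cv2.resize(im,(800,500),interpolation=cv2.INTER_CUBIC))
# shelf height guess: shelf edge at top (305,120)
for z in(100,200,300): print(z,at("top",305,120,z),at("top",440,114,z))
E
```

```text
time_s: 0.9
eef_pos: [225.3, -373.0, 305.0]
ee_rot: [-0.0, 1.0, 0.0, -0.0]
force: [0.4, 0.4, -0.2]
grip_width: 0.993
grip_force: 0.0
time_s: 1.7
eef_pos: [325.1, -173.0, 319.8]
ee_rot: [-0.0, 1.0, 0.0, -0.0]
force: [0.0, -0.3, -0.7]
grip_width: 0.99
grip_force: 0.0
time_s: 2.5
eef_pos: [412.7, 3.1, 319.6]
ee_rot: [-0.0, 1.0, 0.002, -0.0]
force: [0.0, -0.0, 0.0]
grip_width: 0.991
grip_force: 0.0
[[ 1.00000e+00  4.00000e-03 -1.00000e-03  4.12705e+02]
 [ 4.00000e-03 -1.00000e+00  1.00000e-03  3.05700e+00]
 [-1.00000e-03 -1.00000e-03 -1.00000e+00  3.19590e+02]
 [ 0.00000e+00  0.00000e+00  0.00000e+00  1.00000e+00]] [-2.78674612e-01 -5.26070013e-03  1.54466403e+00  5.67897057e-04
  1.60313258e+00  1.28814556e+00]
100 [917.7 210.1] [ 929.2 -291.2]
200 [891.5 210.4] [ 902.4 -262.1]
300 [865.3 210.7] [ 875.5 -233.1]
```

View pics/w0b.png

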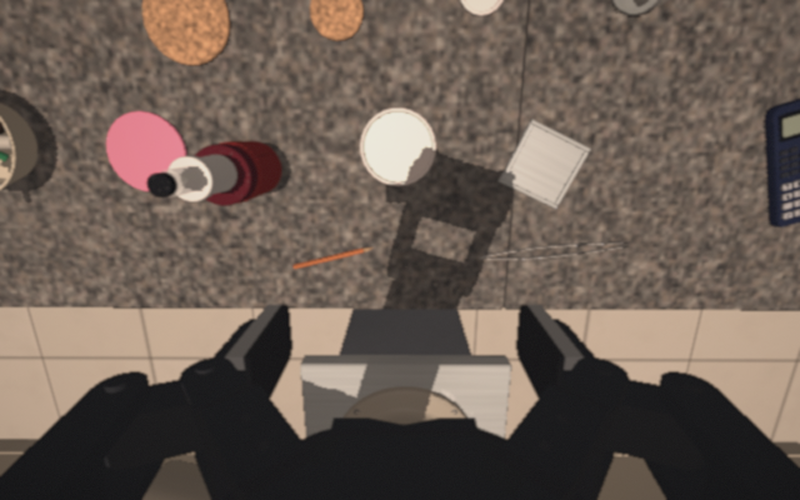

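The wrist view shows the large dish at (398,147), the tray at (547,163), the small mat at (337,12), the large mat at (186,17), the vial cap at (162,184) and the white lid at (191,180), all in 1.25x pixels. The shelf edge is beyond x=865 mm, so it's clear of the work.

```bash
cat >> h.py <<'E'
def atw(T,u,v,z):
    M=camera_model("wrist");return ray(M,T@M["T_tool_cam"],u,v,z)
E
python3 - <<'E'
from h import *
T=toolT()
for k,(u,v,z) in dict(ldish=(398,147,8),tray=(547.5,163.5,9),smat=(337,13,6),lmat=(187,18,6),vial=(161,184,205),white=(190,180,160)).items():
    print(k,atw(T,u/1.25-.1,v/1.25-.1,z))
E
```

```text
ldish [466.6   9. ]
tray [ 446.9 -180.2]
smat [616.  79.]
lmat [610.4 252.5]
vial [444.4 189.4]
white [442.3 191.5]
```

```bash
python3 -m crank '[[[0.16,-0.94,0,0,0,0,60],[0.16,-0.94,0,0,0,0,60],[0.16,-0.94,0,0,0,0,60],[0.16,-0.94,0,0,0,0,60],[0.16,-0.94,0,0,0,0,60],[0.16,-0.94,0,0,0,0,60],[0.16,-0.94,0,0,0,0,60],[0.16,-0.94,0,0,0,0,60]]]'
python3 -m crank '[[[0,0,0,0,0,0,60],[0,0,1,0,0,0,60],[0,0,1,0,0,0,60],[0,0,0.5,0,0,0,60],[0,0,0,0,0,0,60],[0,0,0,0,0,0,60],[0,0,0,0,0,0,60],[0,0,0,0,0,0,60]]]'
python3 - <<'E'
from h import *
import cv2
T=toolT();print(T.round(3));np.save("T1.npy",T)
im=capture("wrist");cv2.imwrite("pics/w1.png",cv2.resize(im,(800,500),interpolation=cv2.INTER_CUBIC))
E
```

```text
time_s: 3.35
eef_pos: [444.2, 189.0, 319.9]
ee_rot: [0.0, 1.0, -0.0, -0.0]
force: [0.1, -0.1, 0.4]
grip_width: 0.695
grip_force: 0.0
time_s: 4.15
eef_pos: [444.4, 188.8, 258.3]
ee_rot: [-0.0, 1.0, 0.0, 0.001]
force: [0.2, -0.2, -0.0]
grip_width: 0.7
grip_force: 0.0
[[ 1.00000e+00  0.00000e+00  1.00000e-03  4.44441e+02]
 [ 0.00000e+00 -1.00000e+00  0.00000e+00  1.88765e+02]
 [ 1.00000e-03 -0.00000e+00 -1.00000e+00  2.58285e+02]
 [ 0.00000e+00  0.00000e+00  0.00000e+00  1.00000e+00]]
```

View pics/w1.png

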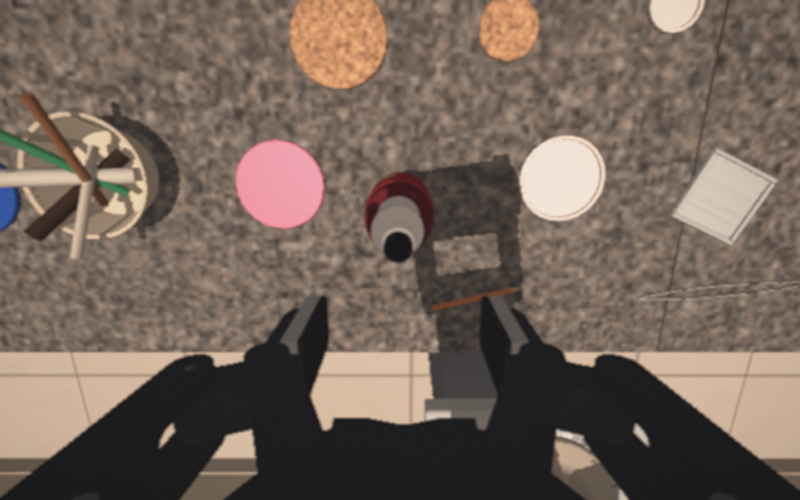

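Vial cap at (398,249) 1.25x px, large mat (338,38), small mat (509,28), large dish (562,177), tray (725,196).

```bash
python3 - <<'E'
from h import *
T=np.load("T1.npy")
for k,(u,v,z) in dict(vial=(398,249,205),lmat=(338.5,38.5,6),smat=(509,28,6),ldish=(562.5,177.5,8),tray=(725,196.5,9),pink=(280,184,3)).items():
    print(k,atw(T,u/1.25-.1,v/1.25-.1,z))
E
```

```text
vial [443.2 192.1]
lmat [609.2 255.4]
smat [618.9  81.1]
ldish [468.   10.4]
tray [ 446.8 -176. ]
pink [460.2 329.5]
```

```bash
python3 -m crank '[[[-0.04,-0.13,0,0,0,0,60],[0,0,1,0,0,0,60],[0,0,1,0,0,0,60],[0,0,0.7,0,0,0,60],[0,0,0.4,0,0,0,60],[0,0,0.3,0,0,0,60],[0,0,0.13,0,0,0,60],[0,0,0,0,0,0,60]]]'
python3 -m crank '[[[0,0,0,0,0,0,30],[0,0,0,0,0,0,15],[0,0,0,0,0,0,10],[0,0,0,0,0,0,10],[0,0,0,0,0,0,10],[0,0,0,0,0,0,10],[0,0,0,0,0,0,10],[0,0,0,0,0,0,10]]]' 30
```

```text
time_s: 5.0
eef_pos: [443.2, 192.3, 169.5]
ee_rot: [-0.0, 1.0, 0.0, 0.0]
force: [-0.3, -0.4, -0.4]
grip_width: 0.703
grip_force: 0.0
time_s: 5.8
eef_pos: [443.1, 192.2, 169.2]
ee_rot: [0.0, 1.0, 0.0, -0.0]
force: [-1.2, -0.3, -0.7]
grip_width: 0.118
grip_force: 0.0
```

```bash
python3 - <<'E'
from h import *
import cv2
a=capture("wrist")[200:400,200:450];b=capture("scene")[150:260,340:400]
a=cv2.resize(a,(500,400));b=cv2.resize(b,(218,400),interpolation=cv2.INTER_CUBIC)
cv2.imwrite("pics/c2.png",np.hstack([a,b]))
E
```

```text
(no output)
```

View pics/c2.png

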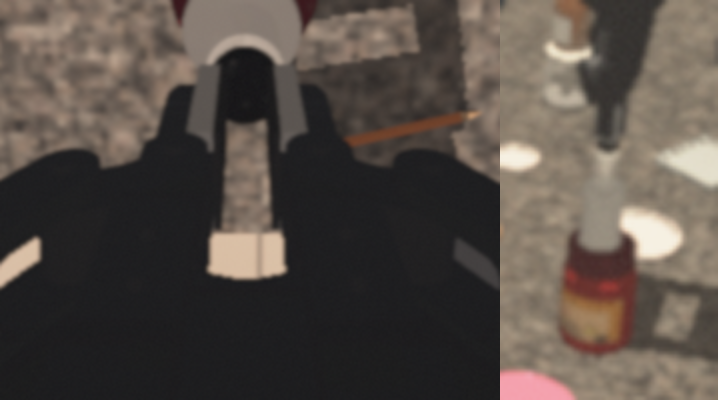

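The cap sits between the finger ends, but the opening is only 10 mm, so the fingers may have closed above the cap. I'll project the expected points into the scene crop to check.

```bash
python3 - <<'E'
from h import *
M=camera_model("scene");W=np.linalg.inv(M["world_from_camera"])
def pr(p):
    c=W@np.append(p,1);return (M["cx"]+M["fx"]*c[0]/-c[2]),(M["cy"]-M["fy"]*c[1]/-c[2])
for n,p in dict(tcp=(443,192,169),t213=(443,192,213),lid=(443,192,160),captop=(443,192,205),jarbase=(443,192,0),redtop=(443,192,103)).items():
    u,v=pr(p);print(n,round(u,1),round(v,1),"crop",round(500+(u-340)*3.63),round((v-150)*3.63))
s=sense();print(s["eef_pos"],s["grip_width"],s["grip_force"],s["joints"])
E
python3 - <<'E'
import cv2,glob
E
```

```text
tcp 368.4 197.0 crop 603 171
t213 369.5 184.8 crop 607 126
lid 368.2 199.5 crop 602 180
captop 369.3 187.0 crop 606 134
jarbase 364.7 240.7 crop 590 329
redtop 366.9 214.7 crop 598 235
[443.10415252 192.23606328 169.2475135 ] 0.11465298849517595 0.0 [1.66150774e-01 2.40842454e-01 1.65578057e+00 1.75537482e-05
 1.24494879e+00 1.73629623e+00]
```

```bash
python3 -m crank '[[[0,0,0,0,0,0,30],[0,0,0,0,0,0,60],[0,0,0,0,0,0,60],[0,0,0,0,0,0,60],[0,0,0,0,0,0,60],[0,0,0,0,0,0,60],[0,0,0,0,0,0,60],[0,0,0,0,0,0,60]]]'
python3 - <<'E'
from h import *
import cv2
a=capture("wrist")[150:400,200:450];b=capture("scene")[160:225,345:395]
a=cv2.resize(a,(400,400));b=cv2.resize(b,(400,520),interpolation=cv2.INTER_CUBIC)
a=cv2.copyMakeBorder(a,0,120,0,0,0)
cv2.imwrite("pics/c3.png",np.hstack([a,b]))
E
```

```text
time_s: 6.7
eef_pos: [443.1, 192.2, 169.3]
ee_rot: [-0.0, 1.0, 0.0, 0.0]
force: [0.0, -0.6, 0.6]
grip_width: 0.7
grip_force: 0.0
```

View pics/c3.png

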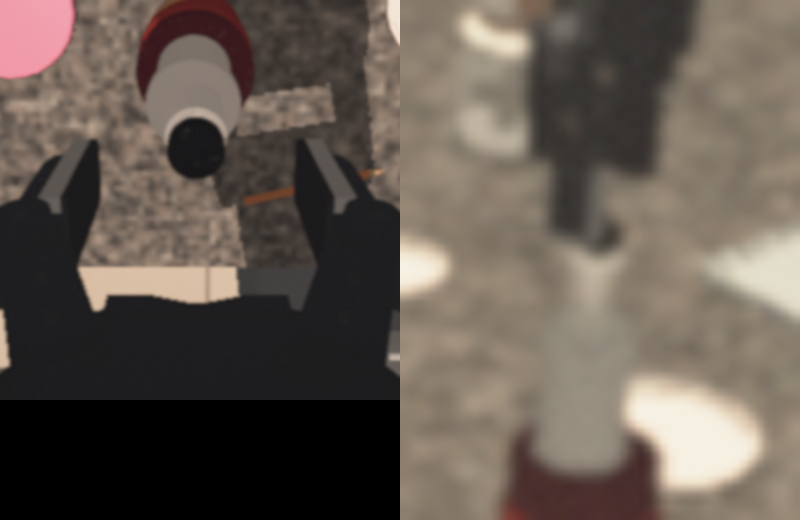

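The fingers end about 40 mm higher than the reported TCP. The scene crop shows the tips level with the cap top (z about 210), and the wrist gap of 125 px for 60 mm gives the same. I'll work with this offset, so the vial grasp goes to a reported z of 130.

```bash
python3 -m crank '[[[0,0,0.5,0,0,0,60],[0,0,0.4,0,0,0,60],[0,0,0.3,0,0,0,60],[0,0,0.2,0,0,0,60],[0,0,0.16,0,0,0,60],[0,0,0,0,0,0,60],[0,0,0,0,0,0,45],[0,0,0,0,0,0,30]]]' 
python3 -m crank '[[[0,0,0,0,0,0,22],[0,0,0,0,0,0,15],[0,0,0,0,0,0,10],[0,0,0,0,0,0,10],[0,0,0,0,0,0,10],[0,0,0,0,0,0,10],[0,0,0,0,0,0,10],[0,0,0,0,0,0,10]]]' 30
```

```text
time_s: 7.6
eef_pos: [443.3, 192.2, 130.6]
ee_rot: [-0.0, 1.0, 0.0, 0.0]
force: [0.4, 0.5, -0.5]
grip_width: 0.373
grip_force: 0.0
time_s: 8.4
eef_pos: [443.3, 192.3, 130.5]
ee_rot: [-0.0, 1.0, 0.0, 0.0]
force: [0.2, 0.9, 5.4]
grip_width: 0.242
grip_force: 29.8
```

```bash
python3 -m crank '[[[0,0,-1,0,0,0,10],[0.6,0.9,0,0,0,0,10],[0.68,0.93,0,0,0,0,10],[0.68,0.93,0,0,0,0,10],[0.68,0.93,0,0,0,0,10],[0.68,0.93,0,0,0,0,10],[0.68,0.93,0,0,0,0,10],[0.68,0.93,0,0,0,0,10]]]' 
python3 -m crank '[[[0.68,0.93,0,0,0,0,10],[0.68,0.93,0,0,0,0,10],[0.68,0.93,0,0,0,0,10],[0.68,0.93,0,0,0,0,10],[0.55,0.91,0,0,0,0,10],[0,0,1,0,0,0,10],[0,0,1,0,0,0,10],[0,0,0.6,0,0,0,10]]]'
python3 - <<'E'
from h import *
import cv2
T=toolT();print(T.round(3));np.save("T1.npy",T)
im=capture("wrist");cv2.imwrite("pics/w2.png",cv2.resize(im,(800,500),interpolation=cv2.INTER_CUBIC))
E
```

```text
time_s: 9.2
eef_pos: [560.4, 29.2, 154.6]
ee_rot: [-0.0, 1.0, 0.0, -0.001]
force: [-0.4, -0.1, 0.6]
grip_width: 0.239
grip_force: 29.5
time_s: 10.0
eef_pos: [640.8, -85.4, 87.3]
ee_rot: [-0.001, 1.0, 0.0, -0.002]
force: [0.6, -0.9, 0.4]
grip_width: 0.244
grip_force: 29.5
[[ 1.00000e+00  0.00000e+00 -4.00000e-03  6.40813e+02]
 [ 0.00000e+00 -1.00000e+00  1.00000e-03 -8.53670e+01]
 [-4.00000e-03 -1.00000e-03 -1.00000e+00  8.72830e+01]
 [ 0.00000e+00  0.00000e+00  0.00000e+00  1.00000e+00]]
```

View pics/w2.png

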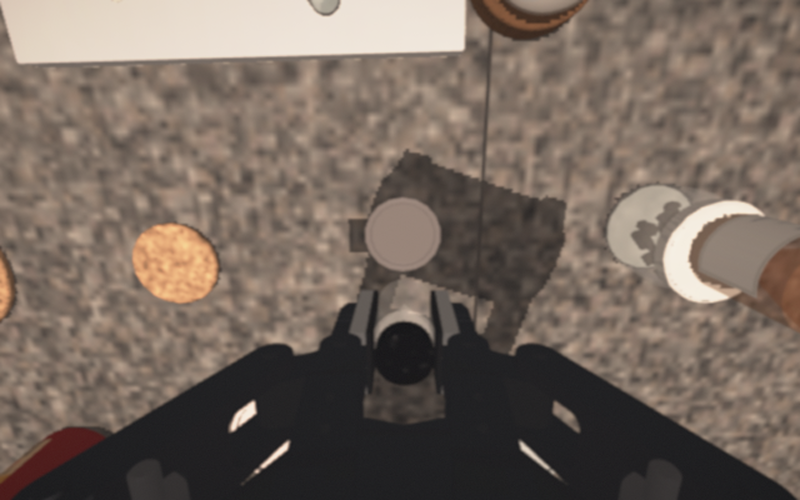

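The vial is held upright, with its cap at (404,350). The small dish is at (403,234), the small mat at (175,263) and the glass jar's lid at (716,252).

```bash
python3 - <<'E'
from h import *
T=np.load("T1.npy")
for k,(u,v,z) in dict(sdish=(403,233.5,6),smat=(175.5,263,6),glid=(715,252,68),vialcap=(404,350,87.3+74)).items():
    print(k,atw(T,u/1.25-.1,v/1.25-.1,z))
print(sense()["eef_pos"])
E
```

```text
sdish [642.2 -85.1]
smat [620.   80.6]
glid [ 647.9 -257.3]
vialcap [644.2 -85.9]
[639.92767663 -85.00497473  85.26487207]
```

```bash
python3 -m crank '[[[0,0,1,0,0,0,10],[0,0,1,0,0,0,10],[0,0,1,0,0,0,10],[0,0,0.7,0,0,0,10],[0,0,0.4,0,0,0,10],[0,0,0.15,0,0,0,10],[0,0,0.06,0,0,0,10],[0,0,0,0,0,0,10]]]' 
python3 -c "
from h import *
print(sense()['eef_pos'],sense()['force'])"
```

```text
time_s: 10.85
eef_pos: [642.4, -85.5, -16.7]
ee_rot: [0.0, 1.0, 0.0, 0.001]
force: [-0.4, 0.2, 0.3]
grip_width: 0.247
grip_force: 29.5
[642.43445036 -85.53713487 -16.73794188] [-0.35578463  0.15597108  0.32894733]
```

```bash
python3 -m crank '[[[0,0,0.15,0,0,0,10],[0,0,0.1,0,0,0,10],[0,0,0.04,0,0,0,10],[0,0,0.04,0,0,0,10],[0,0,0.03,0,0,0,10],[0,0,0.02,0,0,0,10],[0,0,0,0,0,0,10],[0,0,0,0,0,0,10]]]'
```

```text
time_s: 11.65
eef_pos: [642.1, -85.4, -26.7]
ee_rot: [0.0, 1.0, 0.0, 0.0]
force: [-1.7, -0.6, 3.4]
grip_width: 0.244
grip_force: 29.8
```

```bash
python3 -m crank '[[[0,0,0,0,0,0,25],[0,0,0,0,0,0,32],[0,0,0,0,0,0,40],[0,0,-0.3,0,0,0,40],[0,0,-0.8,0,0,0,40],[0,0,-1,0,0,0,40],[0,0,-1,0,0,0,50],[0,0,-1,0,0,0,60]]]' 
python3 -m crank '[[[0,0,-1,0,0,0,60],[0,0,-1,0,0,0,60],[0,0,-1,0,0,0,60],[-0.66,-0.93,0,0,0,0,60],[-0.66,-0.93,0,0,0,0,60],[-0.66,-0.93,0,0,0,0,60],[-0.66,-0.93,0,0,0,0,60],[-0.66,-0.93,0,0,0,0,60]]]' 
python3 -m crank '[[[-0.66,-0.93,0,0,0,0,60],[-0.66,-0.93,0,0,0,0,60],[-0.66,-0.93,0,0,0,0,60],[-0.66,-0.93,0,0,0,0,60],[-0.66,-0.93,0,0,0,0,60],[-0.66,-0.93,0,0,0,0,60],[-0.66,-0.92,0,0,0,0,60],[0,0,0,0,0,0,60]]]'
python3 - <<'E'
from h import *
import cv2
cv2.imwrite("pics/top2.png",capture("top"));T=toolT();print(T.round(3));np.save("T1.npy",T)
cv2.imwrite("pics/w3.png",cv2.resize(capture("wrist"),(800,500),interpolation=cv2.INTER_CUBIC))
E
```

```text
time_s: 12.45
eef_pos: [642.0, -85.4, 77.1]
ee_rot: [0.0, 1.0, 0.0, 0.0]
force: [-0.1, 0.4, -0.2]
grip_width: 0.699
grip_force: 0.0
time_s: 13.25
eef_pos: [558.7, 31.7, 151.1]
ee_rot: [0.0, 1.0, 0.0, 0.0]
force: [0.0, 1.2, 0.1]
grip_width: 0.701
grip_force: 0.0
time_s: 14.05
eef_pos: [442.3, 195.2, 151.2]
ee_rot: [-0.0, 1.0, 0.002, 0.0]
force: [0.0, 0.8, -0.9]
grip_width: 0.705
grip_force: 0.0
[[ 1.00000e+00  3.00000e-03  1.00000e-03  4.43391e+02]
 [ 3.00000e-03 -1.00000e+00  0.00000e+00  1.94037e+02]
 [ 1.00000e-03 -0.00000e+00 -1.00000e+00  1.51165e+02]
 [ 0.00000e+00  0.00000e+00  0.00000e+00  1.00000e+00]]
```

View pics/w3.png

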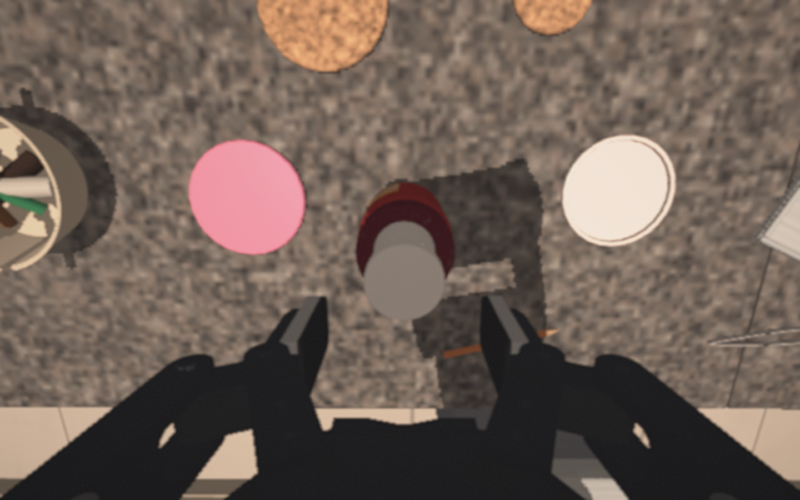

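White lid at (404,281), which gives about (444,194), under the gripper. Descend and grip.

```bash
python3 -m crank '[[[0.04,0,0.6,0,0,0,60],[0,0,0.7,0,0,0,60],[0,0,0.6,0,0,0,60],[0,0,0.4,0,0,0,60],[0,0,0.2,0,0,0,60],[0,0,0,0,0,0,60],[0,0,0,0,0,0,50],[0,0,0,0,0,0,42]]]' 
python3 -m crank '[[[0,0,0,0,0,0,36],[0,0,0,0,0,0,30],[0,0,0,0,0,0,28],[0,0,0,0,0,0,28],[0,0,0,0,0,0,28],[0,0,0,0,0,0,28],[0,0,0,0,0,0,28],[0,0,0,0,0,0,28]]]' 40
```

```text
time_s: 14.95
eef_pos: [445.3, 193.2, 88.6]
ee_rot: [-0.0, 1.0, 0.0, 0.001]
force: [-0.9, -0.4, 0.5]
grip_width: 0.495
grip_force: 0.0
time_s: 15.75
eef_pos: [445.3, 193.4, 88.7]
ee_rot: [-0.0, 1.0, 0.0, 0.001]
force: [-1.1, 1.1, 6.4]
grip_width: 0.448
grip_force: 40.3
```

```bash
python3 -m crank '[[[0,0,-1,0,0,0,28],[0.87,0.56,0,0,0,0,28],[0.88,0.56,0,0,0,0,28],[0.88,0.56,0,0,0,0,28],[0.88,0.56,0,0,0,0,28],[0.88,0.56,0,0,0,0,28],[0.87,0.57,0,0,0,0,28],[0.87,0.57,0,0,0,0,28]]]' 
python3 -m crank '[[[0.87,0.57,0,0,0,0,28],[0,0,0.5,0,0,0,28],[0,0,1,0,0,0,28],[0,0,1,0,0,0,28],[0,0,1,0,0,0,28],[0,0,0.7,0,0,0,28],[0,0,0.2,0,0,0,28],[0,0,0,0,0,0,28]]]'
python3 -m crank '[[[0,0,0,0,0,0,28],[0,0,0,0,0,0,28],[0,0,0.1,0,0,0,28],[0,0,0,0,0,0,28],[0,0,0,0,0,0,28],[0,0,0,0,0,0,28],[0,0,0,0,0,0,28],[0,0,0,0,0,0,28]]]'
```

```text
time_s: 16.55
eef_pos: [598.8, 94.1, 112.7]
ee_rot: [0.0, 1.0, 0.0, -0.0]
force: [-0.8, 0.2, -0.1]
grip_width: 0.45
grip_force: 40.3
time_s: 17.35
eef_pos: [619.2, 80.9, 2.4]
ee_rot: [-0.0, 1.0, 0.0, -0.001]
force: [1.0, -1.0, -0.5]
grip_width: 0.45
grip_force: 40.3
time_s: 18.15
eef_pos: [619.9, 80.6, 0.5]
ee_rot: [-0.0, 1.0, 0.0, 0.0]
force: [-0.5, -0.3, -0.3]
grip_width: 0.45
grip_force: 40.3
```

```bash
python3 -m crank '[[[0,0,0.12,0,0,0,28],[0,0,0.08,0,0,0,28],[0,0,0.05,0,0,0,28],[0,0,0.04,0,0,0,28],[0,0,0.04,0,0,0,28],[0,0,0.02,0,0,0,28],[0,0,0,0,0,0,28],[0,0,0,0,0,0,28]]]'
```

```text
time_s: 18.95
eef_pos: [620.0, 80.6, -8.2]
ee_rot: [0.0, 1.0, 0.0, 0.0]
force: [-0.4, -0.6, -0.7]
grip_width: 0.451
grip_force: 40.3
```

```bash
python3 -m crank '[[[0,0,0.04,0,0,0,28],[0,0,0.03,0,0,0,28],[0,0,0,0,0,0,28],[0,0,0,0,0,0,28],[0,0,0,0,0,0,40],[0,0,0,0,0,0,45],[0,0,0,0,0,0,52],[0,0,-0.3,0,0,0,60]]]' 
python3 -m crank '[[[0,0,-0.7,0,0,0,60],[0,0,-1,0,0,0,60],[0,0,-1,0,0,0,60],[0,0,-1,0,0,0,85],[0,0,-0.3,0,0,0,85],[-0.87,-0.56,0,0,0,0,85],[-0.88,-0.56,0,0,0,0,85],[-0.88,-0.56,0,0,0,0,85]]]' 
python3 -m crank '[[[-0.88,-0.56,0,0,0,0,85],[-0.88,-0.56,0,0,0,0,85],[-0.88,-0.56,0,0,0,0,85],[-0.88,-0.57,0,0,0,0,85],[-0.87,-0.57,0,0,0,0,85],[0,0,0,0,0,0,85],[0,0,0,0,0,0,85],[0,0,0,0,0,0,85]]]'
python3 - <<'E'
from h import *
import cv2
T=toolT();print(T.round(3));np.save("T1.npy",T)
cv2.imwrite("pics/w4.png",cv2.resize(capture("wrist"),(800,500),interpolation=cv2.INTER_CUBIC))
E
```

```text
time_s: 19.75
eef_pos: [619.2, 80.6, -3.3]
ee_rot: [-0.0, 1.0, 0.0, -0.001]
force: [0.2, -0.1, -0.1]
grip_width: 0.706
grip_force: 0.0
time_s: 20.55
eef_pos: [552.9, 122.9, 96.7]
ee_rot: [-0.0, 1.0, 0.0, -0.001]
force: [0.3, 1.0, 0.4]
grip_width: 0.996
grip_force: 0.0
time_s: 21.35
eef_pos: [444.9, 192.6, 97.3]
ee_rot: [0.0, 1.0, 0.0, 0.0]
force: [-0.4, -0.4, -0.2]
grip_width: 0.997
grip_force: 0.0
[[  1.      0.      0.    444.93 ]
 [  0.     -1.     -0.    192.596]
 [  0.      0.     -1.     97.333]
 [  0.      0.      0.      1.   ]]
```

View pics/w4.png

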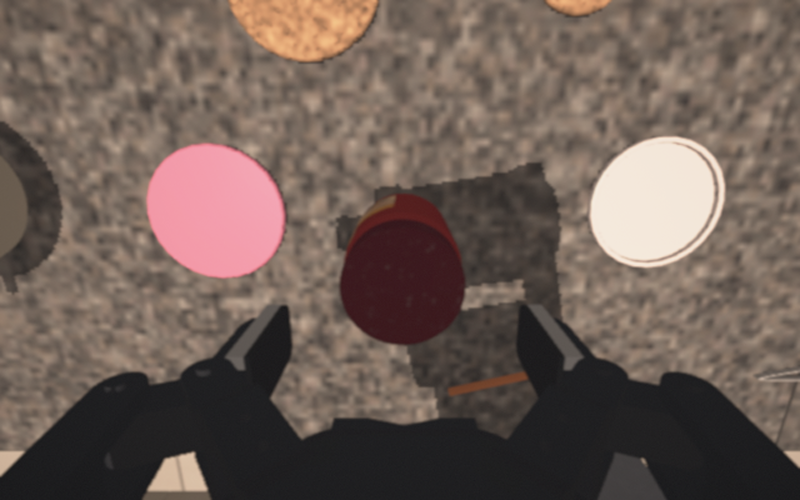

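```bash
python3 -m crank '[[[-0.02,-0.02,0.7,0,0,0,85],[0,0,0.8,0,0,0,85],[0,0,0.8,0,0,0,85],[0,0,0.7,0,0,0,85],[0,0,0.4,0,0,0,85],[0,0,0.2,0,0,0,85],[0,0,0.08,0,0,0,85],[0,0,0,0,0,0,85]]]' 
python3 -m crank '[[[0,0,0,0,0,0,76],[0,0,0,0,0,0,68],[0,0,0,0,0,0,60],[0,0,0,0,0,0,56],[0,0,0,0,0,0,56],[0,0,0,0,0,0,56],[0,0,0,0,0,0,56],[0,0,0,0,0,0,56]]]' 60
```

```text
time_s: 22.2
eef_pos: [444.2, 193.5, 5.8]
ee_rot: [-0.0, 1.0, 0.0, 0.0]
force: [-0.0, -0.1, 0.2]
grip_width: 0.993
grip_force: 0.0
time_s: 23.0
eef_pos: [444.2, 193.5, 6.5]
ee_rot: [0.0, 1.0, 0.0, 0.001]
force: [-2.6, -1.1, 9.4]
grip_width: 0.763
grip_force: 66.0
```

```bash
python3 -m crank '[[[0,0,-0.2,0,0,0,56],[0,0,-0.4,0,0,0,56],[0,0,-0.4,0,0,0,56],[0,0,0,0,0,0,56],[0.4,-0.15,0,0,0,0,56],[0.7,-0.27,0,0,0,0,56],[0.83,-0.31,0,0,0,0,56],[0.83,-0.31,0,0,0,0,56]]]' 
python3 -m crank '[[[0.83,-0.31,0,0,0,0,56],[0.83,-0.31,0,0,0,0,56],[0.83,-0.31,0,0,0,0,56],[0.83,-0.31,0,0,0,0,56],[0.55,-0.2,0,0,0,0,56],[0,0,0,0,0,0,56],[0,0,0,0,0,0,56],[0,0,0,0,0,0,56]]]'
```

```text
time_s: 23.8
eef_pos: [513.5, 219.8, 30.4]
ee_rot: [0.0, 1.0, 0.0, -0.0]
force: [-0.1, -0.0, -1.2]
grip_width: 0.761
grip_force: 66.7
time_s: 24.6
eef_pos: [608.8, 255.4, 30.4]
ee_rot: [0.0, 1.0, 0.0, -0.0]
force: [-0.7, -0.1, -3.1]
grip_width: 0.759
grip_force: 66.7
```

```bash
python3 -m crank '[[[0.03,0,0.2,0,0,0,56],[0,0,0.2,0,0,0,56],[0,0,0.12,0,0,0,56],[0,0,0.08,0,0,0,56],[0,0,0.04,0,0,0,56],[0,0,0.04,0,0,0,56],[0,0,0,0,0,0,56],[0,0,0,0,0,0,56]]]' 
python3 -m crank '[[[0,0,0.04,0,0,0,56],[0,0,0,0,0,0,56],[0,0,0,0,0,0,56],[0,0,0,0,0,0,56],[0,0,0,0,0,0,56],[0,0,0,0,0,0,56],[0,0,0,0,0,0,56],[0,0,0,0,0,0,56]]]'
```

```text
time_s: 25.4
eef_pos: [610.4, 255.6, 13.6]
ee_rot: [-0.0, 1.0, 0.0, 0.0]
force: [-0.0, 0.2, -2.2]
grip_width: 0.759
grip_force: 66.7
time_s: 26.2
eef_pos: [610.4, 255.6, 12.7]
ee_rot: [-0.0, 1.0, 0.0, 0.0]
force: [-0.7, -0.3, 1.4]
grip_width: 0.766
grip_force: 66.9
```

```bash
python3 -m crank '[[[0,0,0.03,0,0,0,56],[0,0,0,0,0,0,56],[0,0,0,0,0,0,68],[0,0,0,0,0,0,74],[0,0,0,0,0,0,80],[0,0,0,0,0,0,85],[0,0,0,0,0,0,85],[0,0,-0.4,0,0,0,85]]]' 
python3 -m crank '[[[0,0,-0.7,0,0,0,85],[0,0,-1,0,0,0,85],[0,0,-1,0,0,0,85],[0,0,-1,0,0,0,85],[0,0,-1,0,0,0,85],[0.07,1,-0.1,0,0,0,85],[0.07,1,0,0,0,0,85],[0.07,1,0,0,0,0,85]]]' 
python3 -m crank '[[[0.07,1,0,0,0,0,70],[0.07,1,0,0,0,0,70],[0.07,1,0,0,0,0,70],[0.07,1,0,0,0,0,70],[0.07,1,0,0,0,0,70],[0.07,1,0,0,0,0,70],[0.07,1,0,0,0,0,70],[0.07,1,0,0,0,0,70]]]' 
python3 -m crank '[[[0.07,1,0,0,0,0,70],[0.07,1,0,0,0,0,70],[0.07,1,0,0,0,0,70],[0.07,1,0,0,0,0,70],[0.07,1,0,0,0,0,70],[0.07,1,0,0,0,0,70],[0.07,1,0,0,0,0,70],[0.07,1,0,0,0,0,70]]]'
python3 -m crank '[[[0,1,0,0,0,0,70],[0,0.5,0,0,0,0,70],[0,0,0,0,0,0,70],[0,0,0,0,0,0,70],[0,0,0,0,0,0,70],[0,0,0,0,0,0,70],[0,0,0,0,0,0,70],[0,0,0,0,0,0,70]]]'
python3 - <<'E'
from h import *
import cv2
T=toolT();print(T.round(3));np.save("T1.npy",T)
cv2.imwrite("pics/w5.png",cv2.resize(capture("wrist"),(800,500),interpolation=cv2.INTER_CUBIC))
E
```

```text
time_s: 27.0
eef_pos: [609.5, 255.3, 20.7]
ee_rot: [0.0, 1.0, 0.0, -0.001]
force: [0.1, -0.2, 0.2]
grip_width: 0.996
grip_force: 0.0
time_s: 27.8
eef_pos: [615.7, 179.8, 142.8]
ee_rot: [-0.0, 1.0, 0.001, 0.001]
force: [0.3, 0.0, -0.9]
grip_width: 0.99
grip_force: 0.0
time_s: 28.6
eef_pos: [629.8, -20.4, 142.7]
ee_rot: [0.0, 1.0, 0.0, 0.0]
force: [0.6, -0.6, -0.1]
grip_width: 0.817
grip_force: 0.0
time_s: 29.4
eef_pos: [643.9, -220.5, 142.7]
ee_rot: [0.0, 1.0, 0.0, 0.0]
force: [0.3, -0.2, -0.1]
grip_width: 0.821
grip_force: 0.0
time_s: 30.2
eef_pos: [644.0, -256.5, 141.8]
ee_rot: [-0.0, 1.0, 0.001, 0.0]
force: [-0.5, -0.2, -0.7]
grip_width: 0.821
grip_force: 0.0
[[ 1.00000e+00  1.00000e-03  0.00000e+00  6.43979e+02]
 [ 1.00000e-03 -1.00000e+00  0.00000e+00 -2.56491e+02]
 [ 0.00000e+00 -0.00000e+00 -1.00000e+00  1.41838e+02]
 [ 0.00000e+00  0.00000e+00  0.00000e+00  1.00000e+00]]
```

View pics/w5.png

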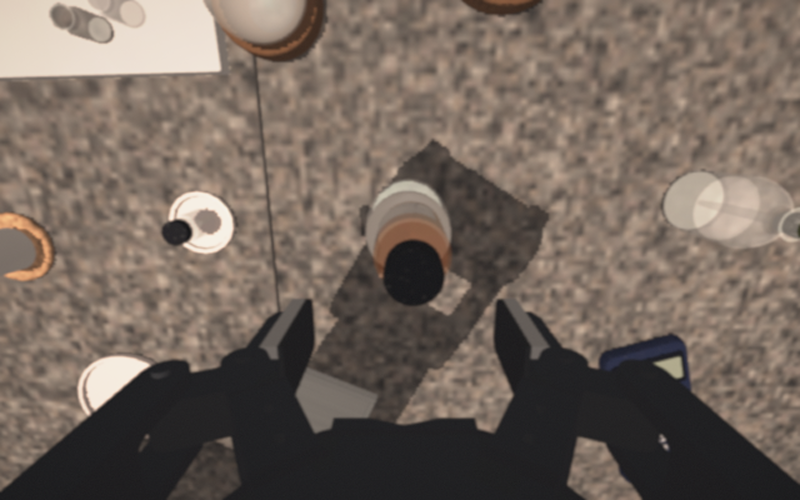

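The vial stands in its dish. The phial cap is at (413,272), which gives about (651,-260). Now a careful descent.

```bash
python3 -m crank '[[[0.24,0.12,0.3,0,0,0,70],[0,0,0.8,0,0,0,70],[0,0,0.8,0,0,0,70],[0,0,0.7,0,0,0,70],[0,0,0.5,0,0,0,70],[0,0,0.2,0,0,0,70],[0,0,0.1,0,0,0,70],[0,0,0,0,0,0,70]]]' 
python3 -m crank '[[[0,0,0.06,0,0,0,70],[0,0,0.06,0,0,0,70],[0,0,0.06,0,0,0,70],[0,0,0.04,0,0,0,70],[0,0,0,0,0,0,70],[0,0,0,0,0,0,70],[0,0,0,0,0,0,70],[0,0,0,0,0,0,70]]]'
```

```text
time_s: 31.05
eef_pos: [650.1, -260.0, 57.1]
ee_rot: [0.0, 1.0, 0.0, 0.0]
force: [1.2, 0.1, 0.2]
grip_width: 0.817
grip_force: 0.0
time_s: 31.85
eef_pos: [649.9, -259.9, 51.3]
ee_rot: [0.0, 1.0, 0.0, 0.0]
force: [-0.1, 0.6, 0.7]
grip_width: 0.819
grip_force: 0.0
```

```bash
python3 -m crank '[[[0,0,0.04,0,0,0,70],[0,0,0.04,0,0,0,70],[0,0,0.04,0,0,0,70],[0,0,0,0,0,0,70],[0,0,0,0,0,0,70],[0,0,0,0,0,0,60],[0,0,0,0,0,0,55],[0,0,0,0,0,0,50]]]' 
python3 -m crank '[[[0,0,0,0,0,0,46],[0,0,0,0,0,0,42],[0,0,0,0,0,0,38],[0,0,0,0,0,0,34],[0,0,0,0,0,0,32],[0,0,0,0,0,0,32],[0,0,0,0,0,0,32],[0,0,0,0,0,0,32]]]' 40
```

```text
time_s: 32.65
eef_pos: [649.9, -259.9, 48.3]
ee_rot: [-0.0, 1.0, 0.0, 0.0]
force: [-0.0, -0.1, -0.2]
grip_width: 0.581
grip_force: 0.0
time_s: 33.45
eef_pos: [650.0, -260.0, 48.4]
ee_rot: [0.0, 1.0, 0.0, 0.0]
force: [0.6, 0.3, 2.7]
grip_width: 0.487
grip_force: 40.6
```

```bash
python3 -m crank '[[[0,0,-0.2,0,0,0,32],[0,0,-0.4,0,0,0,32],[0,0,-0.4,0,0,0,32],[-0.3,-0.12,0,0,0,0,32],[-0.6,-0.25,0,0,0,0,32],[-0.9,-0.37,0,0,0,0,32],[-0.9,-0.37,0,0,0,0,32],[-0.9,-0.37,0,0,0,0,32]]]' 
python3 -m crank '[[[-0.9,-0.37,0,0,0,0,32],[-0.9,-0.37,0,0,0,0,32],[-0.9,-0.38,0,0,0,0,32],[-0.9,-0.38,0,0,0,0,32],[-0.6,-0.25,0,0,0,0,32],[-0.35,-0.15,0,0,0,0,32],[0,0,0,0,0,0,32],[0,0,0,0,0,0,32]]]'
python3 -m crank '[[[0,0,0.5,0,0,0,32],[0,0,0.8,0,0,0,32],[0,0,0.8,0,0,0,32],[0,0,0.5,0,0,0,32],[0,0,0.3,0,0,0,32],[0,0,0.2,0,0,0,32],[0,0,0,0,0,0,32],[0,0,0,0,0,0,32]]]'
```

```text
time_s: 34.25
eef_pos: [559.2, -222.7, 74.2]
ee_rot: [0.0, 1.0, 0.0, 0.0]
force: [-0.1, -0.1, -1.1]
grip_width: 0.489
grip_force: 40.5
time_s: 35.05
eef_pos: [446.8, -176.0, 73.7]
ee_rot: [0.0, 1.0, 0.0, 0.001]
force: [0.2, -0.2, -1.0]
grip_width: 0.485
grip_force: 40.5
time_s: 35.85
eef_pos: [446.5, -175.8, -3.8]
ee_rot: [0.0, 1.0, 0.0, 0.0]
force: [0.3, -0.1, -0.0]
grip_width: 0.49
grip_force: 40.5
```

10.8 mm to go.

```bash
python3 -m crank '[[[0,0,0.15,0,0,0,32],[0,0,0.1,0,0,0,32],[0,0,0.06,0,0,0,32],[0,0,0.04,0,0,0,32],[0,0,0.04,0,0,0,32],[0,0,0.02,0,0,0,32],[0,0,0,0,0,0,32],[0,0,0,0,0,0,32]]]' 
python3 -m crank '[[[0,0,0.03,0,0,0,32],[0,0,0,0,0,0,32],[0,0,0,0,0,0,32],[0,0,0,0,0,0,32],[0,0,0,0,0,0,32],[0,0,0,0,0,0,32],[0,0,0,0,0,0,32],[0,0,0,0,0,0,32]]]'
```

```text
time_s: 36.65
eef_pos: [446.1, -175.5, -14.5]
ee_rot: [0.0, 1.0, 0.0, 0.0]
force: [-0.4, 0.8, -0.1]
grip_width: 0.488
grip_force: 40.6
time_s: 37.45
eef_pos: [446.2, -175.6, -14.7]
ee_rot: [0.0, 1.0, 0.0, 0.0]
force: [-2.5, 1.4, 7.6]
grip_width: 0.488
grip_force: 41.1
```

```bash
python3 -m crank '[[[0,0,0,0,0,0,40],[0,0,0,0,0,0,46],[0,0,0,0,0,0,52],[0,0,0,0,0,0,60],[0,0,0,0,0,0,65],[0,0,-0.3,0,0,0,65],[0,0,-0.7,0,0,0,65],[0,0,-1,0,0,0,65]]]' 
python3 -m crank '[[[0,0,-1,0,0,0,65],[0,0,-1,0,0,0,65],[0,0,-0.6,0,0,0,85],[0.6,0.25,0,0,0,0,85],[0.9,0.37,0,0,0,0,85],[0.9,0.37,0,0,0,0,85],[0.9,0.37,0,0,0,0,85],[0.9,0.37,0,0,0,0,85]]]' 
python3 -m crank '[[[0.9,0.37,0,0,0,0,85],[0.9,0.37,0,0,0,0,85],[0.9,0.37,0,0,0,0,85],[0.8,0.3,0,0,0,0,85],[0.34,0.13,0,0,0,0,85],[0,0,0,0,0,0,85],[0,0,0,0,0,0,85],[0,0,0,0,0,0,85]]]'
python3 - <<'E'
from h import *
import cv2
T=toolT();print(T.round(3));np.save("T1.npy",T)
cv2.imwrite("pics/w6.png",cv2.resize(capture("wrist"),(800,500),interpolation=cv2.INTER_CUBIC))
E
```

```text
time_s: 38.25
eef_pos: [445.5, -175.1, 35.1]
ee_rot: [-0.001, 1.0, 0.0, -0.001]
force: [0.4, -0.1, 0.6]
grip_width: 0.76
grip_force: 0.0
time_s: 39.05
eef_pos: [552.0, -219.0, 100.3]
ee_rot: [0.0, 1.0, 0.0, 0.0]
force: [-0.7, 0.5, -0.3]
grip_width: 0.997
grip_force: 0.0
time_s: 39.85
eef_pos: [646.7, -256.9, 100.1]
ee_rot: [-0.0, 1.0, 0.0, -0.0]
force: [0.2, -0.9, 0.4]
grip_width: 0.998
grip_force: 0.0
[[ 1.00000e+00  1.00000e-03 -0.00000e+00  6.46694e+02]
 [ 1.00000e-03 -1.00000e+00  0.00000e+00 -2.56928e+02]
 [-0.00000e+00 -0.00000e+00 -1.00000e+00  1.00136e+02]
 [ 0.00000e+00  0.00000e+00  0.00000e+00  1.00000e+00]]
```

View pics/w6.png

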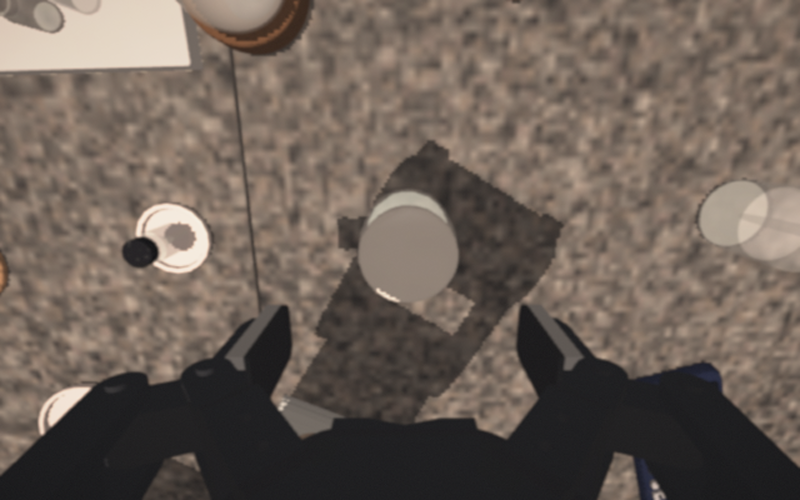

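```bash
python3 -m crank '[[[0.1,0.12,0.4,0,0,0,85],[0,0,0.8,0,0,0,85],[0,0,1,0,0,0,85],[0,0,1,0,0,0,85],[0,0,0.9,0,0,0,85],[0,0,0.5,0,0,0,85],[0,0,0.3,0,0,0,85],[0,0,0.15,0,0,0,85]]]' 
python3 -m crank '[[[0,0,0,0,0,0,85],[0,0,0,0,0,0,76],[0,0,0,0,0,0,70],[0,0,0,0,0,0,64],[0,0,0,0,0,0,58],[0,0,0,0,0,0,52],[0,0,0,0,0,0,52],[0,0,0,0,0,0,52]]]' 60
python3 -m crank '[[[0,0,0,0,0,0,52],[0,0,0,0,0,0,52],[0,0,0,0,0,0,52],[0,0,0,0,0,0,52],[0,0,0,0,0,0,52],[0,0,0,0,0,0,52],[0,0,0,0,0,0,52],[0,0,0,0,0,0,52]]]' 60
```

```text
time_s: 40.7
eef_pos: [649.7, -260.3, -26.7]
ee_rot: [0.0, 1.0, 0.0, 0.0]
force: [-0.1, 0.3, -0.3]
grip_width: 0.997
grip_force: 0.0
time_s: 41.5
eef_pos: [650.3, -260.3, -25.2]
ee_rot: [0.0, 1.0, 0.0, 0.001]
force: [-1.2, 1.2, 5.6]
grip_width: 0.717
grip_force: 66.0
time_s: 42.3
eef_pos: [650.3, -260.4, -25.2]
ee_rot: [0.0, 1.0, 0.0, 0.001]
force: [-0.5, 1.4, 6.1]
grip_width: 0.719
grip_force: 66.0
```

```bash
python3 -m crank '[[[0,0,-0.2,0,0,0,52],[0,0,-0.5,0,0,0,52],[0,0,-0.5,0,0,0,52],[-0.3,-0.45,0,0,0,0,52],[-0.61,-0.91,0,0,0,0,52],[-0.61,-0.91,0,0,0,0,52],[-0.61,-0.91,0,0,0,0,52],[-0.61,-0.91,0,0,0,0,52]]]' 
python3 -m crank '[[[-0.61,-0.91,0,0,0,0,52],[-0.61,-0.91,0,0,0,0,52],[-0.61,-0.91,0,0,0,0,52],[-0.61,-0.91,0,0,0,0,52],[-0.61,-0.91,0,0,0,0,52],[-0.61,-0.91,0,0,0,0,52],[-0.61,-0.9,0,0,0,0,52],[-0.27,-0.4,0,0,0,0,52]]]'
python3 -m crank '[[[0,0,0,0,0,0,52],[0,0,0,0,0,0,52],[0,0,0.3,0,0,0,52],[0,0,0.3,0,0,0,52],[0,0,0.2,0,0,0,52],[0,0,0,0,0,0,52],[0,0,0,0,0,0,52],[0,0,0,0,0,0,52]]]'
```

```text
time_s: 43.1
eef_pos: [580.7, -157.3, 4.7]
ee_rot: [0.0, 1.0, 0.0, 0.001]
force: [1.4, -0.4, -0.5]
grip_width: 0.721
grip_force: 65.5
time_s: 43.9
eef_pos: [466.7, 12.3, 4.4]
ee_rot: [0.0, 1.0, 0.001, 0.0]
force: [0.2, 0.0, -1.9]
grip_width: 0.722
grip_force: 65.5
time_s: 44.7
eef_pos: [467.7, 10.9, -16.4]
ee_rot: [0.0, 1.0, 0.0, 0.0]
force: [-0.2, -0.8, -2.1]
grip_width: 0.717
grip_force: 65.5
```

```bash
python3 -m crank '[[[0,0,0.08,0,0,0,52],[0,0,0.06,0,0,0,52],[0,0,0.04,0,0,0,52],[0,0,0.03,0,0,0,52],[0,0,0.02,0,0,0,52],[0,0,0,0,0,0,52],[0,0,0,0,0,0,52],[0,0,0,0,0,0,52]]]' 
python3 -m crank '[[[0,0,0.03,0,0,0,52],[0,0,0,0,0,0,52],[0,0,0,0,0,0,52],[0,0,0,0,0,0,52],[0,0,0,0,0,0,52],[0,0,0,0,0,0,52],[0,0,0,0,0,0,52],[0,0,0,0,0,0,52]]]'
```

```text
time_s: 45.5
eef_pos: [467.5, 11.0, -22.2]
ee_rot: [0.0, 1.0, 0.0, 0.0]
force: [-0.2, -0.4, -1.7]
grip_width: 0.715
grip_force: 65.6
time_s: 46.3
eef_pos: [467.5, 11.0, -22.3]
ee_rot: [0.0, 1.0, 0.0, 0.0]
force: [-3.6, 0.3, 9.8]
grip_width: 0.72
grip_force: 66.7
```

```bash
python3 -m crank '[[[0,0,0,0,0,0,60],[0,0,0,0,0,0,68],[0,0,0,0,0,0,76],[0,0,0,0,0,0,85],[0,0,0,0,0,0,85],[0,0,-0.3,0,0,0,85],[0,0,-0.7,0,0,0,85],[0,0,-1,0,0,0,85]]]' 
python3 -m crank '[[[0,0,-1,0,0,0,85],[0,0,-1,0,0,0,85],[0,0,-1,0,0,0,85],[0,0,-1,0,0,0,85],[0,0,-1,0,0,0,85],[0,0,-1,0,0,0,85],[-0.2,1,0,0,0,0,85],[-0.2,1,0,0,0,0,85]]]'
python3 -m crank '[[[-0.2,1,0,0,0,0,85],[-0.2,1,0,0,0,0,85],[-0.2,1,0,0,0,0,85],[-0.2,1,0,0,0,0,85],[-0.2,1,0,0,0,0,85],[-0.2,1,0,0,0,0,85],[-0.2,1,0,0,0,0,85],[-0.2,1,0,0,0,0,85]]]'
python3 -m crank '[[[-0.2,1,0,0,0,0,85],[-0.2,1,0,0,0,0,85],[-0.2,1,0,0,0,0,85],[-0.2,1,0,0,0,0,85],[-0.2,1,0,0,0,0,85],[-0.2,1,0,0,0,0,85],[0,0,0,0,0,0,85],[0,0,0,0,0,0,85]]]'
python3 - <<'E'
from h import *
import cv2
t=capture("top")[175:270,265:450];s=capture("scene")[135:260,300:430]
t=cv2.resize(t,(800,411),interpolation=cv2.INTER_CUBIC)[:,:];s=cv2.resize(s,(395,380),interpolation=cv2.INTER_CUBIC)
t=cv2.resize(t,(400,205))if 0 else t
np.save("t.npy",t)
a=np.zeros((600,800,3),np.uint8);a[:350]=t[30:380];a[350:600,:260]=cv2.resize(s,(260,250));cv2.imwrite("pics/end.png",a)
E
```

```text
time_s: 47.1
eef_pos: [466.8, 11.1, 27.3]
ee_rot: [-0.0, 1.0, 0.0, -0.001]
force: [0.9, -0.4, 1.0]
grip_width: 0.995
grip_force: 0.0
time_s: 47.9
eef_pos: [457.5, -39.4, 178.2]
ee_rot: [0.0, 1.0, 0.001, 0.001]
force: [-0.2, 0.0, -1.0]
grip_width: 0.996
grip_force: 0.0
time_s: 48.7
eef_pos: [417.2, -240.0, 177.5]
ee_rot: [0.0, 1.0, 0.0, 0.0]
force: [-0.1, 0.5, -0.2]
grip_width: 1.0
grip_force: 0.0
time_s: 49.5
eef_pos: [387.6, -388.8, 177.1]
ee_rot: [-0.0, 1.0, 0.0, -0.0]
force: [0.5, 0.4, 0.4]
grip_width: 0.994
grip_force: 0.0
```

View pics/end.png

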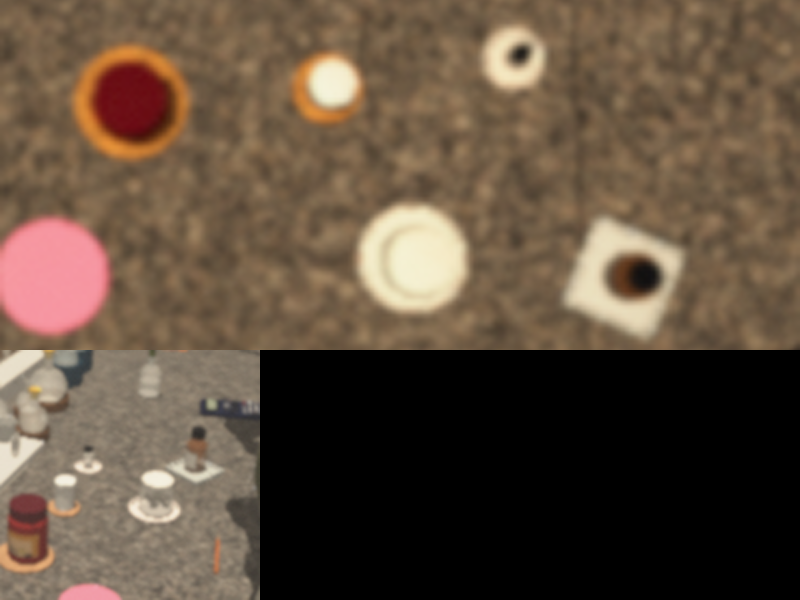

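All five stand upright on their places. I'll check the centring numerically before handing in: red lid (132,100), white lid (332,83), vial cap (520,53), glass lid (420,260), phial cap (645,276).

```bash
python3 - <<'E'
from h import *
for k,p,zp,o,zo in [("red",(132,102),6,(131.5,99.5),109),("white",(328,89),6,(333,82.5),63),("vial",(514,58),7,(520,53),48),("glass",(413,259),8,(420,260),71),("phial",(624,277),9,(646,276),96)]:
    f=lambda q,z:at("top",265+(q[0]+.5)/4.324-.5,175+(q[1]+30.5)/4.326-.5,z)
    a,b=f(p,zp),f(o,zo);print(k,a,b,b-a)
E
```

```text
red [610.7 255.5] [604.4 253.6] [-6.3 -1.9]
white [618.1  81.3] [618.7  81. ] [ 0.6 -0.3]
vial [641.7 -85.1] [641.9 -83.7] [0.2 1.4]
glass [465.8  11. ] [464.7  12.1] [-1.1  1.1]
phial [ 445.4 -174.5] [ 446.5 -174.6] [ 1.1 -0.1]
```

```bash
python3 -c "
from rig import *
print(finish_job())"
```

```text
the job is handed in; nothing more can be done
None
```

I took both stacks apart and handed the job in; the final pictures show all five containers upright and within 7 mm of the middle of their places (the red jar is farthest off, at about 6.6 mm), and no verdict came back.

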